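Clamp the flow cell in the detector with its sunken knob

ROBOT

A 7-joint arm with a two-finger parallel gripper is mounted at the origin on the work surface. World frame = base frame: x ahead of the robot, y to its left, z up, the work surface at z = 0. Lengths are in mm, angles in rad, forces in N, time in s.
With the tool pointing down it reaches from about 400 to 875 mm from the base axis. Payload 4.4 kg.
Tool frame: the origin (TCP) lies at the centre of the arm's flange, where the gripper is bolted on; the fingertips stand 173 mm ahead of it and the grasp point (between the pads) lies 155 mm ahead of it; z points along the fingers, y is the direction in which the jaws open and shut (so a half turn about z gives the same grasp; the last joint's range is limited). The gripper opens to 85 mm and grips with 20 to 120 N. Pads are 22 mm wide; open, the fingers measure 114 mm over their backs; the gripper's body (76 mm by 85 mm) begins 54 mm behind the grasp point. The pads swing forward as they close: fully open they stand 13 mm farther back than shut.
Start: joints at [1.129, 0.628, 0.038, 1.517, -0.027, 0.996, -0.02], TCP at [238.582, -604.644, 404.713] pointing down, gripper open.
Joint ranges: [-3.06, 3.06], [-0.37, 2.12], [-1.25, 1.32], [0.18, 2.47], [-1.1, 4.24], [0.23, 1.98], [-2.94, 2.94]. Speed limits (rad/s): [2.57, 2.57, 3.14, 3.14, 3.14, 3.14, 3.14].

INTERFACE

Orientations are given as [roll, pitch, yaw] about the fixed x, y, z axes, in that order (R = Rz(yaw) Ry(pitch) Rx(roll)).
In Python, from cell import * gives the robot as it stands. The module is installed in compiled form; this text tells all that it offers.
- The arm moves only by the shell command python3 -m jog 'ROWS'. ROWS is JSON, one flat list of numbers, 5 for each row, row after row: the shift along the tool's x, y, z in mm, then the turn about the tool's z in degrees, then the finger opening in mm, from 0 to 85.4. A call has 1 to 20 rows; each row is the pose to reach, as a shift and turn from the pose commanded when the call began, along the tool's axes at that moment; what a row does not reach only later rows make up. A row lasts 1/12 s, in which the tool goes at most 41.7 mm and 7.16 degrees, less where a joint would pass 70% of its speed; a pose out of reach is approached as far as the arm can. A call with a gripper value outside its range is refused whole. The fingers move at their own pace and stop on an object; the grip force is fixed at half the most. Time passes only in rows, so rows that repeat a pose let the fingers close. It gives the time, the measured TCP pose, the force and the opening at its end, in the units of the state.
- read_state(): the state, without advancing time (a new reading comes with each control period).
- get_image(name): name is "scene" or "top"; returns (picture, depth): 384x512x3 uint8, blue, green, red; 384x512 float32, mm along the optical axis (not along the pixel's ray), 0 where there is no reading.
- camera_params(name): a dict with "K" (3x3 intrinsics, pixels), "T" (4x4, takes a point from camera to world coordinates). Camera axes: x right, y up, looking along -z (the intrinsics and any distortion apply to the point x, -y, -z); pixel columns grow to the right and rows downward; lengths in mm; the calibration is good to about 2 mm. A picture is of the moment at which its call begins. camera_params takes no time and is no camera call.
- finish_job(): hands the job in, once; it reports no verdict.
The state is a dict: "clock": time; "qpos": joint angles; "qd": joint speeds; "tau": joint torques, N m; "eef_pos": TCP position; "tool_rot": TCP orientation; "force": force on the tool from outside, world axes, zero at the start; "torque": the same for the moment, N m; "width": finger opening in mm.
Only numpy, scipy, OpenCV 4.12 (cv2) and the standard library are available. Lean on these libraries where they do the work, as an engineer would, in place of code of your own. Each camera call takes 0.05 s, during which the arm holds its last target.

TASK

Stand the steel flow cell upright in the rectangular pocket on top of the detector and let go of it. Then turn the small knob sunk in the round well clockwise until the cell is held finger-tight against its stop: firmly, but not forced, because its windows crack if it is overtightened. Do not lean on the detector and do not knock over the bottles or the jar.

Things in the scene. Friction and masses are not known exactly. Their poses are not given: they have to be found in the camera images.
- cell: the flow cell, loose, 0.3 kg: an upright stainless block 34 (its x) by 24 (its y) by 56 mm high (z), a small round window in each 34 mm wide face, two cream tube fittings (10 mm across) on top that reach 70 mm; the lowest 4 mm are stepped in by 2 mm all round. Origin: centre of the underside. Either way round is right
- detector: a low graphite-grey bench module, fixed, 250 (x) by 310 (y) by 120 mm high, an aluminium panel with meter and knobs on its -x face. Origin: centre of its underside, z up. Its top is flat apart from the round well and the rectangular pocket, both 34 mm deep and 114 mm apart along its y (the pocket on the +y side), and a loose cream nut near its back edge
- pocket_floor (a point): point on the pocket's floor, 34 mm below the detector's top, where the cell's underside centre should come down, the cell's 24 mm side along y; axes as the detector's. The pocket is open 20 mm to either side in x; in +y to the stop, 15 mm off give or take 1.5 mm; in -y to the clamp shoe, 14 to 21 mm off at the start. 22 mm of the cell's block then stand above the detector's top
- stop: fixed steel stop along the pocket's +y side, 40 by 8 by 32 mm high; origin: centre of its underside. Facing it, in the pocket's -y wall, is the sprung brass clamp shoe (26 mm wide, 18 mm high, centred 13 mm above the floor), which the knob, turned clockwise, drives in +y: it pushes the cell against the stop, then its spring is squeezed. The shoe starts differently each time
- well_floor (a point): centre of the floor of the round well (70 mm across, 34 mm deep) round the knob, on the knob's axis; axes as the detector's. The knob turns with a steady friction of about 0.15 N m and stays where it is left. Once the cell is pressed on the stop, the torque climbs by about 0.3 N m per rad. Finger-tight is 0.07 N m above the free-running torque; about 0.15 above it the windows crack
- knob_top (a point): centre of the top of the knob, on its vertical axis; axes as the detector's (it does not turn with the knob). The knob is round, knurled, aluminium, 16 mm across, 26 mm tall; it stands on the well floor, its top 8 mm below the detector's top. It turns freely for 0.6 to 2.8 rad before the cell is pressed: perhaps several grasps. Held still, its friction fades from the felt torque in about 0.1 s
- bottle_a: bystander: clear screw-cap bottle with a black cap, 70 mm across, 140 mm high
- bottle_b: bystander: smaller bottle of the same kind, 56 mm across, 105 mm high
- bottle_c: bystander: another 70 by 140 mm bottle
- jar: bystander: white plastic jar with a lid, 66 mm across, 56 mm high
Mind the look-alikes: they are no part of the job. Of the things like the cell, leave any that is orange or red; of the rest the smaller one is meant.

How it is judged (in metres and radians):
On the way, in this order (a step that is already met when the one before it is completed fails the run):
1. the cell stands upright on the pocket floor and has been let go (z of cell in the frame of pocket_floor below 0.003 m and horizontal distance between cell and pocket_floor below 0.012 m and angle between cell's own z axis and vertical below 0.1 rad and contact force between the fingers and cell below 0.3 N), for 0.2 s.
2. the clamp presses the cell firmly against the stop (contact force between stop and cell above 7 N and contact force between the fingers and cell below 0.3 N), for 0.2 s.
At the end, for the whole second after the job is handed in: The cell stands upright (within 0.06 rad) on the pocket floor (within 3 mm in height, 10 mm sideways), at rest, pressed against the stop by the clamp with 7 to 22 N (finger-tight: roughly 0.04 to 0.12 N m above the knob's free-running torque) (contact force between stop and cell between 7 and 22 N and z of cell in the frame of pocket_floor below 0.003 m and horizontal distance between cell and pocket_floor below 0.01 m and angle between cell's own z axis and vertical below 0.06 rad and linear speed of cell below 0.01 m/s); the robot touches nothing.
It fails at once if the cell is overtightened (over 30 N on the stop, about 0.15 N m above the free-running torque) and its windows crack (contact force between stop and cell above 30 N).
It fails at once if the fingers lean on the detector with more than 30 N (contact force between the fingers and detector above 30 N).
It fails at once if a bottle or the jar is knocked over (angle between any of bottle_a, bottle_b, bottle_c, jar's own z axis and vertical above 0.5 rad).
It also fails if it takes over 69 s, if anything falls off the work surface, if the arm or the gripper's body presses on something with over 40 N, if the wrist force passes 120 N, or if a joint passes its speed limit or range.

## Working session

There is one attempt and no reset: what is moved stays moved. The work goes in short steps, Python scripts to look and compute and a shell command to move; the robot and the scene stay as the last step left them, time stands still between calls to the robot, and variables do not carry over. Pictures are saved under pics/ and viewed, and the job is handed in when it is done.

```bash
mkdir -p pics; ls
python3 - <<'E'
from cell import *
import cv2
s=read_state(); print(s)
for n in ("scene","top"):
    im,d=get_image(n); cv2.imwrite(f"pics/{n}0.png",im); p=camera_params(n); print(n,p)
    import numpy as np
    np.save(f"{n}0_d.npy",d)
E
```

```text
pics
{'clock': 0.0, 'qpos': array([ 1.1292087 ,  0.62936944,  0.03844534,  1.51838595, -0.02698258,
        0.99627496, -0.02000263]), 'qd': array([-0.0016324 , -0.00083775, -0.00016767, -0.00117898,  0.00010245,
        0.00026443, -0.0019803 ]), 'tau': array([-7.89419005e-05, -5.63392782e+01,  1.22617710e+00, -1.93444955e+01,
        1.09656170e-02,  1.05755014e-02, -9.05485074e-07]), 'eef_pos': array([ 238.47139373, -604.35560402,  403.76798117]), 'tool_rot': array([-3.13967361e+00,  4.34348016e-05,  3.75791375e-01]), 'force': array([ 0.07394764,  0.38228623, -0.24493595]), 'torque': array([-0.00955301, -0.02286782, -0.03007173]), 'width': 85.16493815368493}
scene {'K': array([[370.93147277,   0.        , 257.76078014],
       [  0.        , 370.93147277, 190.22306386],
       [  0.        ,   0.        ,   1.        ]]), 'T': array([[ 8.59119104e-01, -3.18449617e-01,  4.00629762e-01,
         1.09820031e+03],
       [ 5.11498213e-01,  5.60067363e-01, -6.51685605e-01,
        -7.67730829e+02],
       [-1.68506233e-02,  7.64796960e-01,  6.44050981e-01,
         8.60613678e+02],
       [ 0.00000000e+00,  0.00000000e+00,  0.00000000e+00,
         1.00000000e+00]])}
top {'K': array([[419.63789072,   0.        , 252.31265877],
       [  0.        , 419.63789072, 193.1591476 ],
       [  0.        ,   0.        ,   1.        ]]), 'T': array([[-1.61584396e-02,  9.81870203e-01, -1.88864525e-01,
         3.56681032e+02],
       [-9.99855803e-01, -1.48806946e-02,  8.18152067e-03,
         1.09967301e+01],
       [ 5.22275605e-03,  1.88969492e-01,  9.81969070e-01,
         1.37023392e+03],
       [ 0.00000000e+00,  0.00000000e+00,  0.00000000e+00,
         1.00000000e+00]])}
```

View pics/scene0.png

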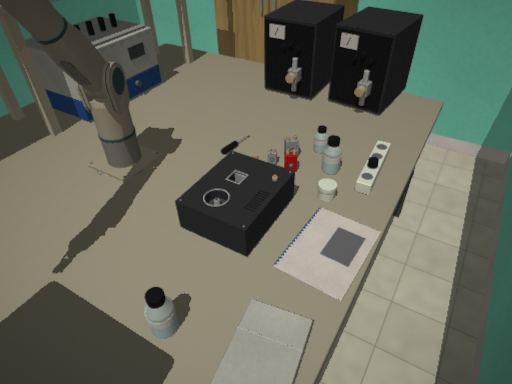

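View pics/top0.png

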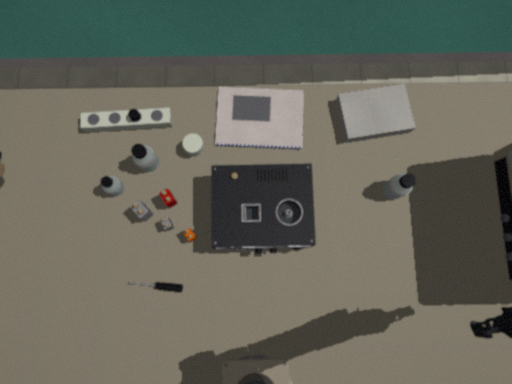

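Run:
```python
import cv2
t=cv2.imread("pics/top0.png"); s=cv2.imread("pics/scene0.png")
cv2.imwrite("pics/t_cells.png",cv2.resize(t[180:250,110:210],None,fx=8,fy=8,interpolation=cv2.INTER_CUBIC))
cv2.imwrite("pics/t_det.png",cv2.resize(t[155:260,200:325],None,fx=6,fy=5.7,interpolation=cv2.INTER_CUBIC))
cv2.imwrite("pics/s_cells.png",cv2.resize(s[120:180,230:320],None,fx=8,fy=8,interpolation=cv2.INTER_CUBIC))
```

```text
(no output)
```

View pics/t_cells.png

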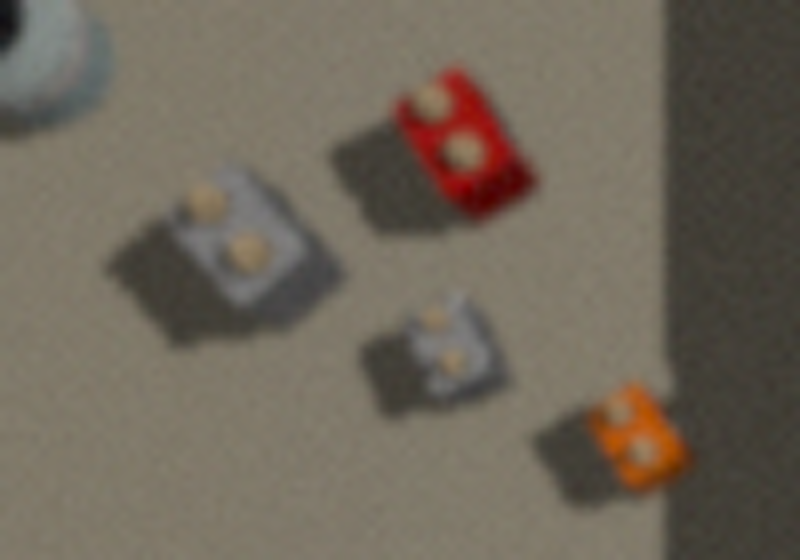

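View pics/t_det.png

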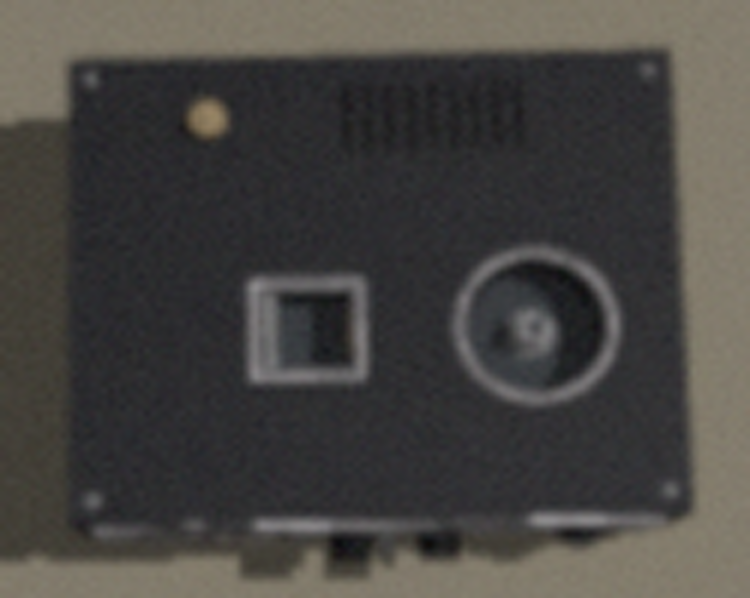

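View pics/s_cells.png

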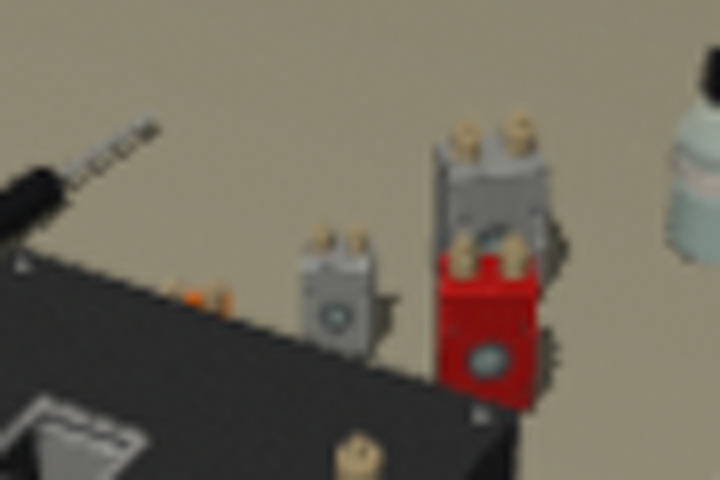

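```bash
cat > h.py <<'E'
import numpy as np, cv2
from cell import *
def ray(n,u,v):
    p=camera_params(n);K,T=p["K"],p["T"]
    d=np.array([(u-K[0,2])/K[0,0],-(v-K[1,2])/K[1,1],-1.0])
    return T[:3,3],T[:3,:3]@d
def plane(n,u,v,z):
    o,d=ray(n,u,v); return o+d*(z-o[2])/d[2]
def proj(n,X):
    p=camera_params(n);K,T=p["K"],p["T"]
    c=T[:3,:3].T@(np.asarray(X,float)-T[:3,3])
    return np.array([K[0,0]*c[0]/-c[2]+K[0,2],K[1,1]*c[1]/c[2]+K[1,2]])
def cloud(n,d):
    p=camera_params(n);K,T=p["K"],p["T"]
    v,u=np.mgrid[:d.shape[0],:d.shape[1]]
    c=np.stack([(u-K[0,2])/K[0,0]*d,-(v-K[1,2])/K[1,1]*d,-d],-1)
    return c@T[:3,:3].T+T[:3,3]
E
python3 - <<'E'
from h import *
np.set_printoptions(precision=1,suppress=True)
t=cv2.imread("pics/top0.png"); g=cv2.cvtColor(t,cv2.COLOR_BGR2GRAY)
# detector rim features
roi=g[155:260,200:325]; m=(roi>85).astype(np.uint8)
m[:15]=0;m[85:]=0;m[:,:18]=0;m[:,108:]=0
cs,_=cv2.findContours(m,cv2.RETR_EXTERNAL,cv2.CHAIN_APPROX_NONE)
for c in cs:
    if len(c)<20: continue
    c=c.reshape(-1,2)+[200,155]
    W=np.array([plane("top",u,v,120)[:2] for u,v in c],np.float32)
    print("rim",len(c),c.min(0),c.max(0),cv2.minAreaRect(W),cv2.fitEllipse(W))
d=np.load("top0_d.npy");P=cloud("top",d)
# detector top height
print("det top z",np.median(P[170:190,240:300,2]))
for n in ("top","scene"):
    d=np.load(n+"0_d.npy");P=cloud(n,d)
    a=P.reshape(-1,3)
    k=(a[:,2]>112)&(a[:,2]<128)&(abs(a[:,1])<260)&(a[:,0]>200)&(a[:,0]<620)
    print(n,"det",k.sum(),np.percentile(a[k],[1,50,99],axis=0),cv2.minAreaRect(a[k][:,:2].astype(np.float32)))
    # cell cand
    X=plane("top",167,224,56);print("cell approx",X)
    k=(np.hypot(a[:,0]-X[0],a[:,1]-X[1])<45)&(a[:,2]>15)
    print(n,"cell pts",k.sum(), np.histogram(a[k][:,2],bins=range(10,90,5))[0])
    k2=k&(a[:,2]>50)&(a[:,2]<62); q=a[k2]; print(q.mean(0),q.min(0),q.max(0),cv2.minAreaRect(q[:,:2].astype(np.float32)) if len(q)>4 else '')
E
```

```text
rim 71 [241 203] [260 221] ((539.634033203125, 6.963298797607422), (57.35943603515625, 54.67125701904297), 89.11149597167969) ((538.5611572265625, 6.583765029907227), (61.229644775390625, 67.7225341796875), 179.24594116210938)
rim 76 [276 198] [302 225] ((539.4718627929688, -109.00779724121094), (78.419677734375, 82.22406005859375), 88.46280670166016) ((538.7823486328125, -108.95337677001953), (80.03897094726562, 81.04069519042969), 109.04711151123047)
det top z 118.69217788956848
top det 5588 [[ 439.  -181.3  113. ]
 [ 521.9  -23.1  118.7]
 [ 618.2  122.7  124.6]] ((528.9905395507812, -29.160858154296875), (182.74069213867188, 310.70330810546875), 0.26856908202171326)
cell approx [514.9 269.6  56. ]
top cell pts 112 [ 0  2  6  3  3  4  7  7 35 27  8  7  3  0  0]
[518.6 273.6  54.6] [499.6 256.8  50.1] [537.3 289.3  59.5] ((518.66357421875, 274.1213073730469), (33.02054214477539, 23.908187866210938), 23.93246841430664)
scene det 3194 [[ 444.7 -185.1  113.8]
 [ 530.3  -45.9  119.5]
 [ 618.8  121.3  123.1]] ((530.6991577148438, -30.002700805664062), (316.49652099609375, 178.7775421142578), 89.83769226074219)
cell approx [514.9 269.6  56. ]
scene cell pts 121 [ 0 10  7 11 11 13  8 11 16 18  4 12  0  0  0]
[527.3 268.9  55.2] [511.1 254.7  51.8] [542.4 289.4  61.4] ((525.6704711914062, 270.6270751953125), (34.46343994140625, 24.030879974365234), 28.66422462463379)
```

Run:
```python
from h import *
np.set_printoptions(precision=1,suppress=True)
z=lambda ox,oy,x,y:(ox+(x+.5)/8-.5,oy+(y+.5)/8-.5)
tp=[z(110,180,434,320),z(110,180,455,362)]
sp=[z(230,120,357,235),z(230,120,323,232)]
for i in (0,1):
    print("top",plane("top",*tp[i],70),[plane("scene",*p,70) for p in sp])
def tri(a,b):
    o1,d1=ray("top",*a);o2,d2=ray("scene",*b)
    s=np.linalg.lstsq(np.stack([d1,-d2],1),o2-o1,rcond=None)[0]
    return o1+d1*s[0],o2+d2*s[1]
print(tri(tp[0],sp[0]),tri(tp[0],sp[1]));print(tri(tp[1],sp[1]),tri(tp[1],sp[0]))
# grey block mask in top
t=cv2.imread("pics/top0.png");hsv=cv2.cvtColor(t,cv2.COLOR_BGR2HSV)
print(hsv[212:236:2,155:178:2,1]);print(hsv[212:236:2,155:178:2,2])
# detector outline in top
g=cv2.cvtColor(t,cv2.COLOR_BGR2GRAY); m=(g<70).astype(np.uint8);m[:,:195]=0;m[:,330:]=0;m[:150]=0;m[265:]=0
m=cv2.morphologyEx(m,cv2.MORPH_CLOSE,np.ones((3,3)))
c=max(cv2.findContours(m,cv2.RETR_EXTERNAL,2)[0],key=cv2.contourArea).reshape(-1,2)
print(c.min(0),c.max(0))
# screws
for ox,oy in ((90,78),(649,69),(671,489),(92,499)):
    u=200+(ox+.5)/6-.5;v=155+(oy+.5)/5.7-.5; print("screw",u,v,plane("top",u,v,120))
```

```text
top [527.2 277.1  70. ] [array([535.9, 272.9,  70. ]), array([520.6, 267.2,  70. ])]
top [510.7 268.6  70. ] [array([535.9, 272.9,  70. ]), array([520.6, 267.2,  70. ])]
(array([528.2, 278.6,  62.8]), array([531.5, 281.1,  63.8])) (array([527.2, 277.1,  70. ]), array([518.8, 270.5,  67.5]))
(array([511.4, 269.9,  63.4]), array([516.8, 274. ,  64.9])) (array([512.2, 271.2,  56.7]), array([529.8, 284.2,  61.4]))
[[43 44 47 45 41 44 48 44 42 45 47 45]
 [42 44 42 44 44 43 45 43 48 44 43 43]
 [43 40 42 43 45 37 29 49 47 43 40 47]
 [38 44 40 38 56 38  6 26 42 43 43 45]
 [40 48 45 16 69 62  8  3 37 44 45 44]
 [47 37 31  6 11 19  8  2 23 45 48 46]
 [39 39 50 26 11 54 56  8  8 42 42 49]
 [39 39 43 47 17 53 48  2  9 28 44 45]
 [41 50 53 52 21  5  6  4 20 38 48 45]
 [46 44 47 40 50 34 32 36 44 45 47 46]
 [45 46 43 39 40 44 45 47 40 42 42 43]
 [40 42 43 40 49 43 45 43 47 45 44 43]]
[[126 127 126 130 131 127 128 127 129 131 130 130]
 [127 128 127 128 128 129 130 130 128 127 129 125]
 [129 127 127 132 129 124 133 126 129 129 128 129]
 [128 128 129 122 131 129 120 109 128 129 129 129]
 [129 123 114  96 125 128 122  95 110 128 129 128]
 [115  83  75  91 121 124 126 112  99 125 128 127]
 [ 84  66  66  80 113 132 136 123  94 116 128 131]
 [ 97  66  65  70  77 106 122 111  85 102 128 125]
 [118  71  63  64  86 104  81  65  76 102 127 131]
 [128  86  65  70  77  83  89  99 121 126 130 128]
 [126 117 101 119 120 122 126 130 127 127 127 124]
 [128 128 126 126 129 126 130 129 129 130 117  83]]
[195 164] [314 255]
screw 214.58333333333334 168.2719298245614 [676.6 115.  120. ]
screw 307.75 166.69298245614036 [ 677.4 -171.1  120. ]
screw 311.4166666666667 240.37719298245614 [ 451.6 -172.7  120. ]
screw 214.91666666666666 242.13157894736844 [450.9 113.9 120. ]
```

```bash
cat >> h.py <<'E'
def shift(target,yaw=None,s=None):
    """tool-axes shift (mm) and turn (deg) from the measured pose to a world TCP target"""
    from scipy.spatial.transform import Rotation as R
    s=s or read_state(); M=R.from_euler("xyz",s["tool_rot"]).as_matrix()
    d=M.T@(np.asarray(target,float)-s["eef_pos"])
    t=None if yaw is None else -(np.degrees(yaw-s["tool_rot"][2])+180)%360-180
    return np.round(d,1), None if yaw is None else round(((np.degrees(s["tool_rot"][2]-yaw)+180)%360)-180,1)
E
python3 -m jog '[392,-333,0,0,85,392,-333,0,0,85,392,-333,0,0,85,392,-333,0,-7,85,392,-333,0,-14,85,392,-333,0,-21,85,392,-333,0,-28,85,392,-333,0,-35,85,392,-333,0,-42,85,392,-333,0,-49,85,392,-333,0,-56,85,392,-333,0,-56,85,392,-333,0,-56,85]'
python3 -c "
from h import *
s=read_state();print(s['qpos'],s['clock']);import math
print(shift([519,273.3,404],math.radians(116.4)))"
```

```text
clock: 1.18
eef_pos: [483.4, -144.8, 404.9]
tool_rot: [3.14, -0.004, 1.361]
force: [0.9, 0.8, 0.5]
width: 84.9
[ 0.43179995  0.43135298 -0.27402273  1.91118496  0.15000288  0.81724172
 -0.13043214] 1.1833
(array([416.3, -52.1,   2.6]), np.float64(-38.4))
```

```bash
python3 -m jog '[416,-52,0,-7,70,416,-52,0,-14,70,416,-52,0,-21,70,416,-52,0,-28,70,416,-52,0,-35,70,416,-52,0,-38,70,416,-52,0,-38,70,416,-52,0,-38,70,416,-52,0,-38,70,416,-52,0,-38,70,416,-52,0,-38,70,416,-52,0,-38,70]'
python3 -c "
from h import *
s=read_state();print(s['qpos'],s['clock']);import math
print(shift([519,273.3,260],math.radians(116.4)))
for n in ('scene','top'):
    im,d=get_image(n); cv2.imwrite(f'pics/{n}1.png',im); np.save(n+'1_d.npy',d)
im=cv2.imread('pics/scene1.png')[60:210,200:350]; cv2.imwrite('pics/s1z.png',cv2.resize(im,None,fx=4,fy=4,interpolation=cv2.INTER_CUBIC))
im=cv2.imread('pics/top1.png')[150:280,100:270]; cv2.imwrite('pics/t1z.png',cv2.resize(im,None,fx=4,fy=4,interpolation=cv2.INTER_CUBIC))
"
```

```text
clock: 2.18
eef_pos: [519.0, 269.9, 404.3]
tool_rot: [-3.141, -0.002, 2.022]
force: [0.2, -0.4, -0.5]
width: 70.2
[-0.23501708  0.56724714 -0.45785     1.69653932  0.29455092  0.94666692
 -0.35283855] 2.1833
(array([  2.8,   1.5, 144.3]), np.float64(-0.5))
```

View pics/s1z.png

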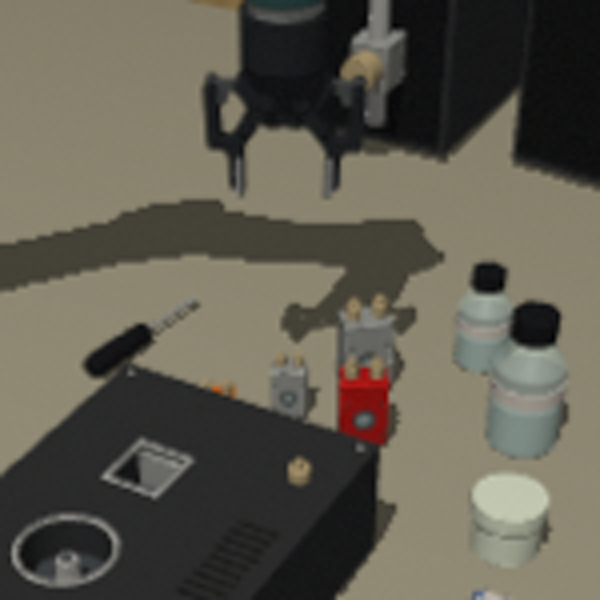

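View pics/t1z.png

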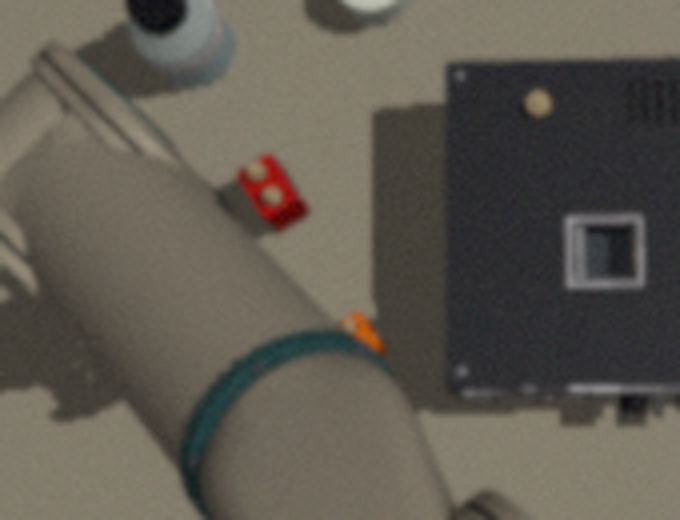

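Run:
```python
from h import *
np.set_printoptions(precision=1,suppress=True)
s=read_state();p=s['eef_pos'];a=s['tool_rot'][2];j=np.array([np.sin(a),-np.cos(a),0])
for z in (231,238,244):
    for w in (-35,35): print(z,w,proj("scene",[p[0],p[1],z]+w*j))
im=cv2.imread('pics/scene1.png')[85:115,245:300]; cv2.imwrite('pics/s1zz.png',cv2.resize(im,None,fx=14,fy=14,interpolation=cv2.INTER_CUBIC))
P=cloud("scene",np.load("scene1_d.npy"))
for (u,v) in ((260,105),(282,105),(282,107),(260,107)): print(u,v,P[v,u])
```

```text
231 -35 [259.9 110.3]
231 35 [279.7 110.9]
238 -35 [259.9 108.5]
238 35 [279.7 109.1]
244 -35 [259.8 107. ]
244 35 [279.7 107.6]
260 105 [493.  244.1 255.7]
282 105 [560.4 280.2 256.1]
282 107 [562.1 277.2 250.3]
260 107 [491.9 245.7 247. ]
```

View pics/s1zz.png

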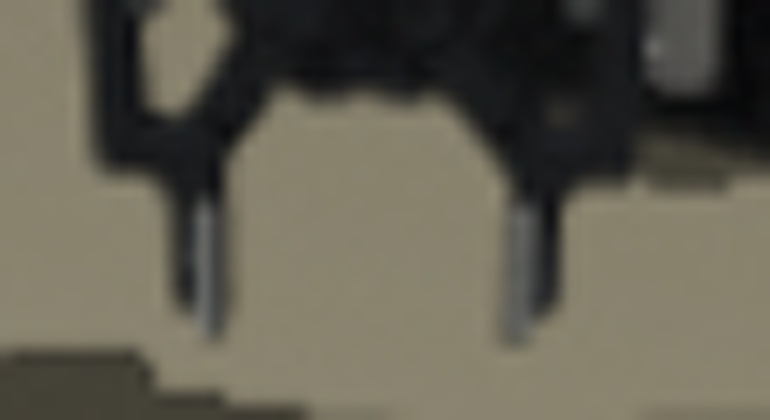

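Run:
```python
from h import *
np.set_printoptions(precision=1,suppress=True)
print(proj("scene",[519,273.3,70]),proj("scene",[519,273.3,28]), proj("scene",[522,275,70]))
print("window px", 230+335.5/8-.5,120+315/8-.5)
```

```text
[270.4 147.7] [270.3 156.7] [271.3 147.7]
window px 271.4375 158.875
```

```bash
python3 -m jog '[3,2.7,40,-0.5,66,3,2.7,80,-0.5,66,3,2.7,120,-0.5,66,3,2.7,140,-0.5,66,3,2.7,160,-0.5,66,3,2.7,160,-0.5,66,3,2.7,160,-0.5,66]'
python3 -c "
from h import *
im,d=get_image('scene'); cv2.imwrite('pics/scene2.png',im)
im=im[90:190,220:340]; cv2.imwrite('pics/s2z.png',cv2.resize(im,None,fx=6,fy=6,interpolation=cv2.INTER_CUBIC))
"
```

```text
clock: 2.87
eef_pos: [521.4, 268.2, 244.2]
tool_rot: [-3.139, 0.001, 2.023]
force: [0.2, 0.2, 0.2]
width: 66.4
```

View pics/s2z.png

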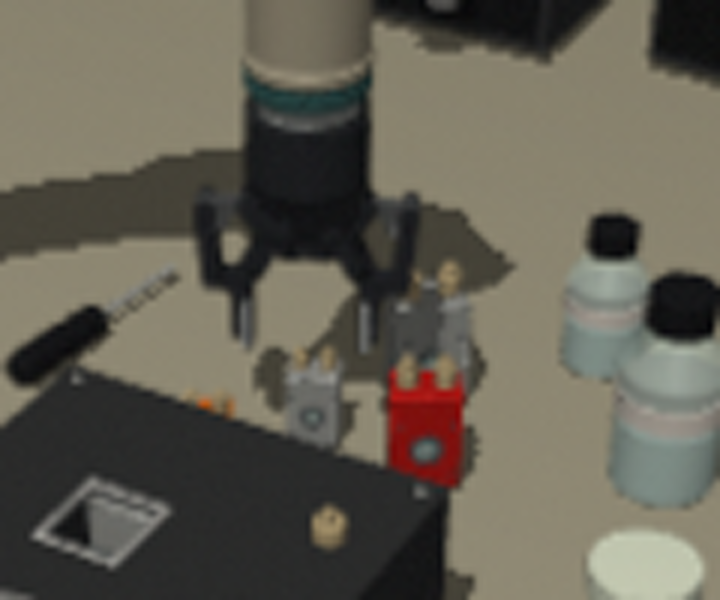

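```bash
python3 -m jog '[0,0,0,0,66,0,0,0,0,66,0,0,0,0,66]'; python3 -c "
from h import *
print(shift([521.5,275,244]), proj('scene',[521.4,268.2,75]),read_state()['qpos'])"
```

```text
clock: 3.17
eef_pos: [521.7, 270.3, 246.2]
tool_rot: [3.139, 0.0, 2.025]
force: [0.6, 1.1, 0.0]
width: 66.3
(array([4.3, 1.9, 2.2]), None) [270.25720288 147.39795395] [-0.30456555  0.77348551 -0.35357052  1.81758207  0.42749194  0.62387638
 -0.46244909]
```

```bash
python3 -m jog '[4,2.3,0,0,66,4,2.3,10,0,66,4,2.3,20,0,66,4,2.3,30,0,66,4,2.3,35,0,66,4,2.3,35,0,66,4,2.3,35,0,66]'
python3 -c "
from h import *
im,d=get_image('scene'); cv2.imwrite('pics/scene3.png',im)
im=im[110:180,230:330]; cv2.imwrite('pics/s3z.png',cv2.resize(im,None,fx=8,fy=8,interpolation=cv2.INTER_CUBIC))
"
```

```text
clock: 3.75
eef_pos: [521.3, 274.8, 208.9]
tool_rot: [-3.14, 0.0, 2.025]
force: [-0.2, 0.4, 0.1]
width: 66.2
```

View pics/s3z.png

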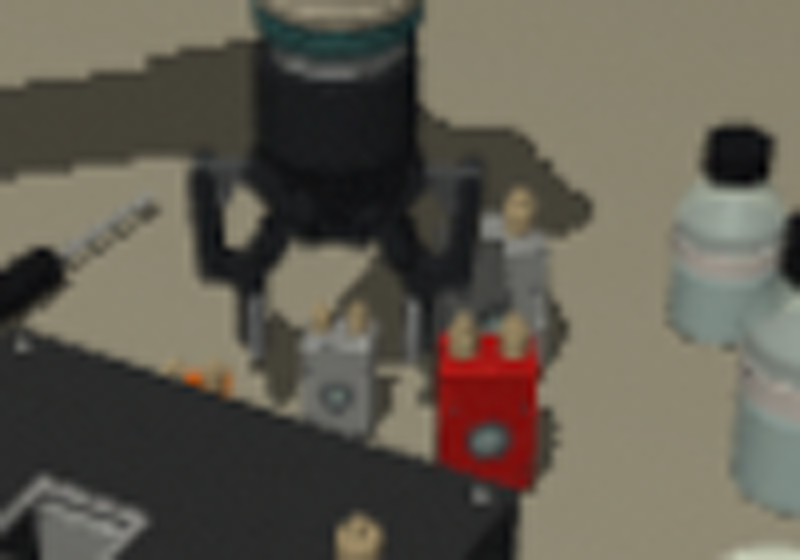

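```bash
python3 -m jog '[0,0,0,0,50,0,0,0,0,40,0,0,0,0,34,0,0,0,0,28,0,0,0,0,20,0,0,0,0,20,0,0,0,0,20,0,0,0,0,20]'
python3 -c "
from h import *
im,d=get_image('scene'); cv2.imwrite('pics/scene4.png',im)
im=im[110:180,230:330]; cv2.imwrite('pics/s4z.png',cv2.resize(im,None,fx=8,fy=8,interpolation=cv2.INTER_CUBIC))
"
```

```text
clock: 4.47
eef_pos: [521.9, 275.1, 210.4]
tool_rot: [3.14, -0.0, 2.025]
force: [0.2, -0.2, 5.2]
width: 32.8
```

View pics/s4z.png

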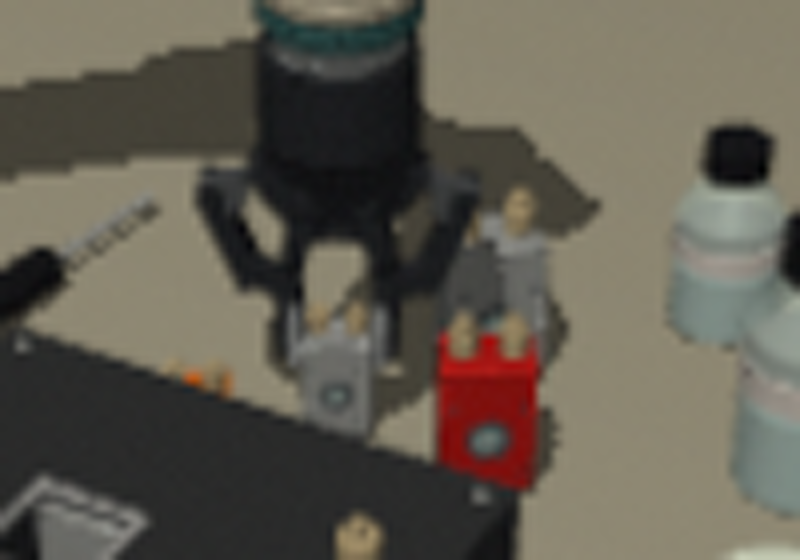

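```bash
python3 -m jog '[0,0,-10,0,20,0,0,-30,0,20,0,0,-60,0,20,0,0,-100,0,20,0,0,-120,0,20]'
python3 - <<'E'
from h import *
im,d=get_image('scene'); cv2.imwrite('pics/scene5.png',im)
c=im[140:250,170:310]; cv2.imwrite('pics/s5d.png',cv2.resize(c,None,fx=5.5,fy=5.4,interpolation=cv2.INTER_CUBIC))
c=im[60:180,210:330]; cv2.imwrite('pics/s5c.png',cv2.resize(c,None,fx=5,fy=5,interpolation=cv2.INTER_CUBIC))
for n,X in (("pocket",[539,7,120]),("well",[539,-109,120]),("s1",[676.6,115,120]),("s2",[677.4,-171,120]),("s3",[451.6,-172.7,120]),("s4",[450.9,113.9,120])):
    print(n,proj("scene",X), (proj("scene",X)-[170,140]+.5)*[5.5,5.4]-.5)
E
```

```text
clock: 4.93
eef_pos: [521.6, 275.1, 333.1]
tool_rot: [3.139, -0.0, 2.025]
force: [1.1, -0.0, -3.1]
width: 32.6
pocket [235.71649808 176.20916466] [363.69073946 197.72948914]
well [214.77073399 196.59225029] [248.48903692 307.79815156]
s1 [288.67984549 171.32109422] [654.98915022 171.33390878]
s2 [242.05122482 225.43728778] [398.53173649 463.56135403]
s3 [178.98426841 199.218036  ] [ 51.66347626 321.97739442]
s4 [231.53666589 152.45096269] [340.70166241  69.43519855]
```

View pics/s5d.png

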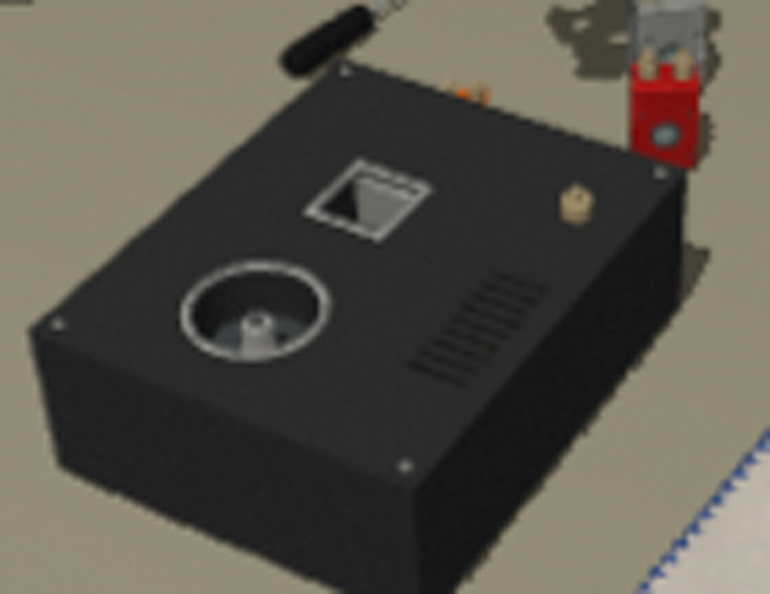

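View pics/s5c.png

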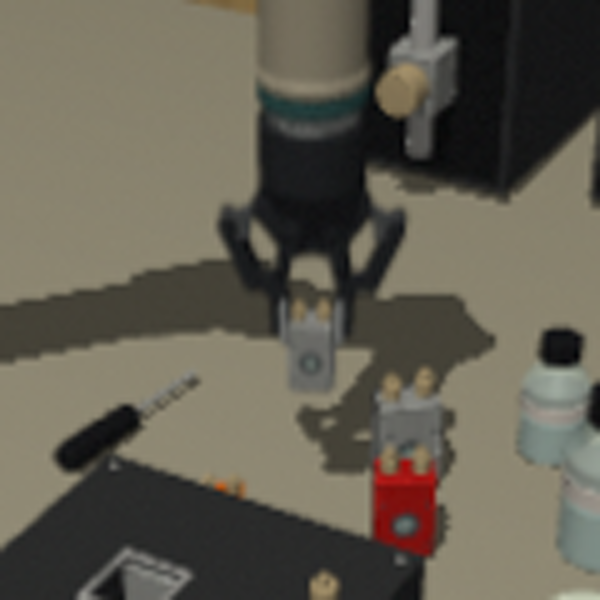

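Run:
```python
from h import *
np.set_printoptions(precision=2,suppress=True)
for X in ([521.4,274.9,70],[521.4,274.9,44],[521.4,274.9,193],[521.4,274.9,167]): print(X,proj("scene",X))
# window of held cell: face centre offset 12mm towards -toolx; window z ~28 above base
a=2.025; tx=np.array([np.cos(a),np.sin(a),0])
b=np.array([521.5,274.9,123.0])
for off in (-12,-14,-10): print(off, proj("scene",b+off*tx+[0,0,28]), proj("scene",b+off*tx+[0,0,4]), proj("scene",b+off*tx+[0,0,56]))
print("meas window",210+(310.5)/5-.5,60+(363.5)/5-.5,"bottom edge v",60+390/5-.5)
```

```text
[521.4, 274.9, 70] [271.11 147.65]
[521.4, 274.9, 44] [271.07 153.28]
[521.4, 274.9, 193] [271.32 119.1 ]
[521.4, 274.9, 167] [271.28 125.41]
-12 [271.09 130.92] [271.05 136.55] [271.14 124.2 ]
-14 [271.06 131.21] [271.02 136.83] [271.11 124.48]
-10 [271.12 130.64] [271.08 136.26] [271.17 123.92]
meas window 271.6 132.2 bottom edge v 137.5
```

```bash
python3 -m jog '[0,0,-20,0,20,-125,-51,-20,0,20,-251.3,-102.8,-20,7,20,-251.3,-102.8,-20,14,20,-251.3,-102.8,-20,21,20,-251.3,-102.8,-20,25.8,20,-251.3,-102.8,-20,25.8,20,-251.3,-102.8,-15.3,25.8,20,-251.3,-102.8,-15.3,25.8,20,-251.3,-102.8,-15.3,25.8,20,-251.3,-102.8,-15.3,25.8,20,-251.3,-102.8,-15.3,25.8,20]'
python3 - <<'E'
from h import *
im,d=get_image('scene'); cv2.imwrite('pics/scene6.png',im)
c=im[100:210,180:300]; cv2.imwrite('pics/s6.png',cv2.resize(c,None,fx=6,fy=5.4,interpolation=cv2.INTER_CUBIC))
im,d=get_image('top'); cv2.imwrite('pics/top6.png',im)
print(read_state()['qpos'],read_state()['eef_pos'])
E
```

```text
clock: 5.98
eef_pos: [539.1, 5.6, 344.9]
tool_rot: [-3.141, -0.001, 1.577]
force: [-0.4, 0.1, -3.0]
width: 33.2
[ 0.15699174  0.56576259 -0.32697249  1.88375845  0.25906103  0.73337076
 -0.30959714] [539.29268323   5.48373995 345.00658279]
```

View pics/s6.png

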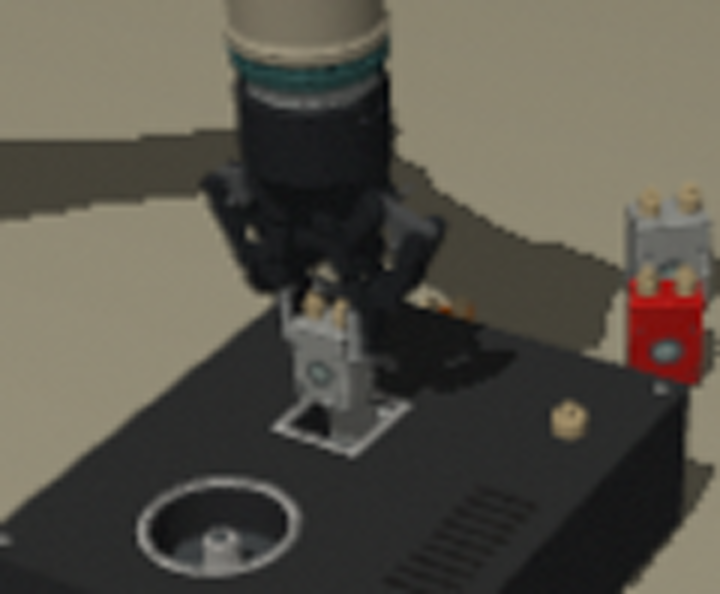

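View pics/top6.png

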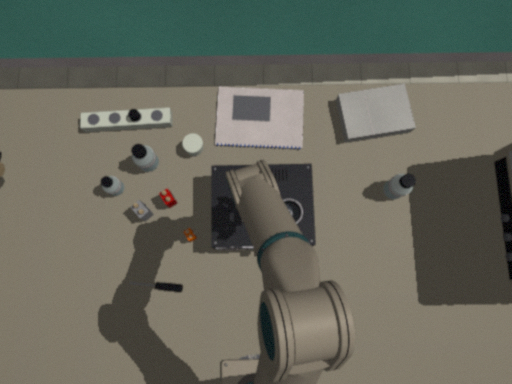

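Run:
```python
from h import *
np.set_printoptions(precision=1,suppress=True)
im=cv2.imread('pics/scene6.png')
c=im[145:187,220:252]; cv2.imwrite('pics/s6z.png',cv2.resize(c,None,fx=14,fy=14,interpolation=cv2.INTER_CUBIC))
im5=cv2.imread('pics/scene5.png')
c=im5[160:192,220:256]; cv2.imwrite('pics/s5z.png',cv2.resize(c,None,fx=16,fy=16,interpolation=cv2.INTER_CUBIC))
Z=lambda X:(proj("scene",X)-[220,145]+.5)*14-.5
b=np.array([539.3,4.5,135.3])
for dx in(-17,17):
    for z in (4,56): print("front corner",dx,z,Z(b+[dx,-12,z]))
print("back right",Z(b+[17,12,4]),Z(b+[17,12,56]),"win",Z(b+[0,-12,28]))
Z5=lambda X:(proj("scene",X)-[220,160]+.5)*16-.5
for x in(519,559):
    for y in (5-23,5+23): print("pocket inner corner",x,y,Z5([x,y,120]))
```

```text
front corner -17 4 [126.3 388.8]
front corner -17 56 [110.5 203.1]
front corner 17 4 [250.4 433.6]
front corner 17 56 [238.1 247. ]
back right [307.6 377.8] [297.1 192.1] win [181.6 326.5]
pocket inner corner 519 -18 [108.  303.1]
pocket inner corner 519 28 [234.1 183.2]
pocket inner corner 559 -18 [273.8 364.6]
pocket inner corner 559 28 [397.4 241.5]
```

View pics/s6z.png

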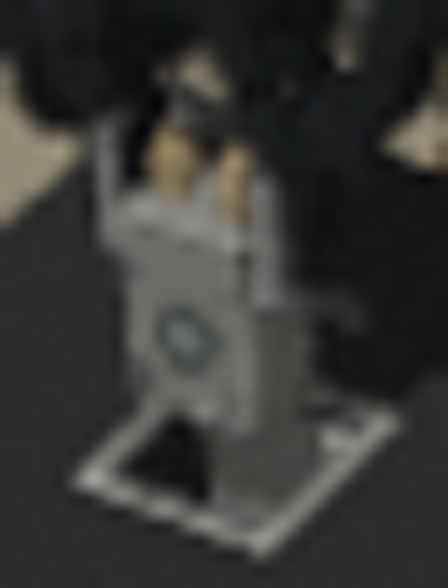

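View pics/s5z.png

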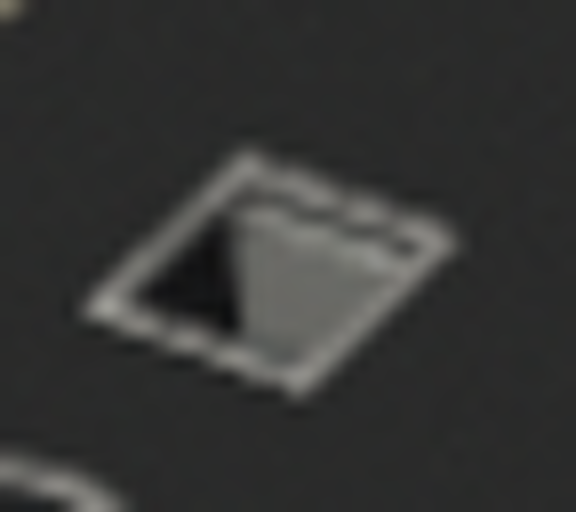

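```bash
python3 -m jog '[1,0,4,0,20,1,0,8,0,20,1,0,11,0,20,1,0,14,0,20,1,0,17,0,20,1,0,20,0,20]'; python3 -m jog '[0,0,3,0,20,0,0,6,0,20,0,0,9,0,20]'
python3 - <<'E'
from h import *
s=read_state();print(s['force'],s['torque'],s['eef_pos'])
im,d=get_image('scene'); cv2.imwrite('pics/scene7.png',im)
c=im[110:200,190:280]; cv2.imwrite('pics/s7.png',cv2.resize(c,None,fx=6.5,fy=6.5,interpolation=cv2.INTER_CUBIC))
E
```

```text
clock: 6.58
eef_pos: [539.4, 4.9, 324.6]
tool_rot: [-3.141, 0.0, 1.575]
force: [-0.7, -0.0, -3.9]
width: 32.7
clock: 6.83
eef_pos: [539.5, 4.9, 315.7]
tool_rot: [-3.142, -0.0, 1.575]
force: [-0.2, -0.1, -3.9]
width: 32.7
[-0.24465777 -0.06061953 -3.88849675] [ 0.0428903  0.0251634 -0.0407545] [539.45318371   4.90052679 315.69558405]
```

View pics/s7.png

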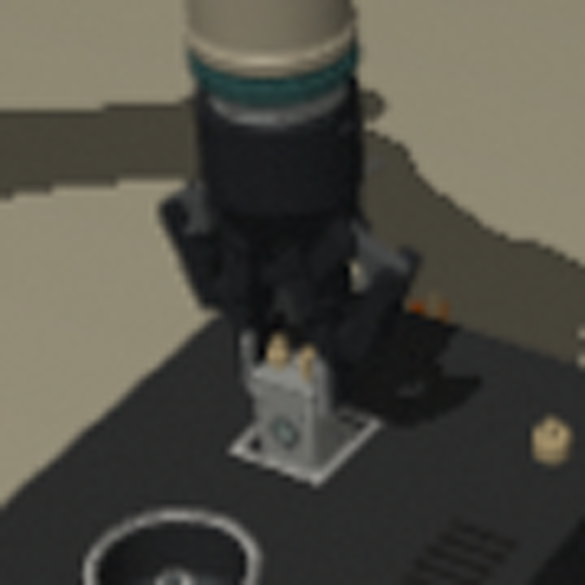

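```bash
python3 -m jog '[0,0,4,0,20,0,0,8,0,20,0,0,12,0,20,0,0,15,0,20,0,0,17,0,20,0,0,17,0,20]'; python3 -m jog '[0,0,1,0,20,0,0,2,0,20]';python3 -m jog '[0,0,1,0,20,0,0,1,0,20]'
```

```text
clock: 7.38
eef_pos: [539.3, 4.9, 298.5]
tool_rot: [-3.141, 0.0, 1.575]
force: [-0.3, -0.1, -4.2]
width: 32.7
clock: 7.55
eef_pos: [539.5, 5.0, 297.1]
tool_rot: [3.141, -0.0, 1.575]
force: [0.0, -0.1, -2.8]
width: 32.9
clock: 7.72
eef_pos: [539.5, 5.0, 296.5]
tool_rot: [3.141, 0.0, 1.575]
force: [-1.4, -0.2, 1.0]
width: 32.8
```

```bash
python3 -m jog '[0,0,0.5,0,20,0,0,0.5,0,20]'; python3 -c "
from h import *
im,d=get_image('scene'); cv2.imwrite('pics/scene8.png',im)
c=im[110:200,190:280]; cv2.imwrite('pics/s8.png',cv2.resize(c,None,fx=6.5,fy=6.5,interpolation=cv2.INTER_CUBIC))"
```

```text
clock: 7.88
eef_pos: [539.5, 5.0, 296.4]
tool_rot: [3.141, 0.0, 1.575]
force: [-1.4, -0.4, 4.9]
width: 32.7
```

View pics/s8.png

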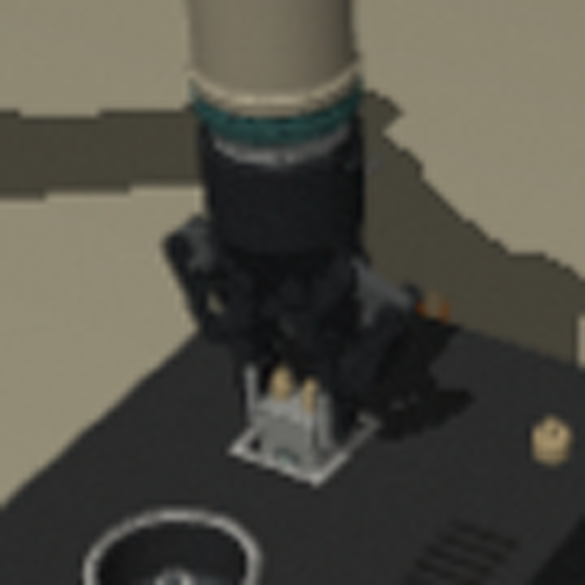

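```bash
python3 -m jog '[0,0,0,0,38,0,0,0,0,44,0,0,0,0,50,0,0,0,0,55,0,0,0,0,55]'; python3 -m jog '[0,0,-20,0,55,0,0,-50,0,55,0,0,-90,0,55,0,0,-90,0,55]'; python3 -c "
from h import *
im,d=get_image('scene'); cv2.imwrite('pics/scene9.png',im)
c=im[110:220,180:290]; cv2.imwrite('pics/s9.png',cv2.resize(c,None,fx=5.4,fy=5.4,interpolation=cv2.INTER_CUBIC)); print(read_state()['qpos'])"
```

```text
clock: 8.35
eef_pos: [539.5, 4.9, 295.5]
tool_rot: [3.141, -0.0, 1.575]
force: [-0.3, -0.1, 0.2]
width: 55.1
clock: 8.68
eef_pos: [541.7, 5.6, 391.8]
tool_rot: [3.13, -0.001, 1.575]
force: [0.4, -0.2, 1.0]
width: 54.9
[ 0.17592599  0.50747268 -0.35061028  1.83827205  0.22979158  0.82678446
 -0.28528436]
```

View pics/s9.png

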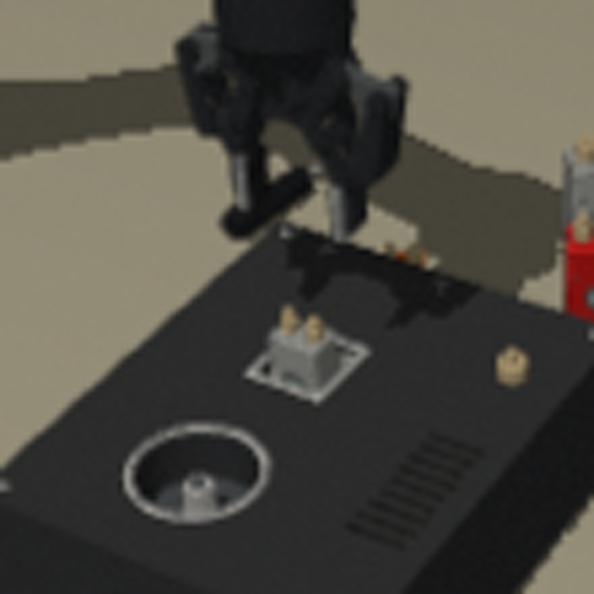

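```bash
python3 -m jog '[-111.8,0,0,-7,55,-111.8,0,0,-14,45,-111.8,0,0,-21,32,-111.8,0,0,-28,32,-111.8,0,0,-35,32,-111.8,0,0,-42,32,-111.8,0,0,-49,32,-111.8,0,0,-56,32,-111.8,0,0,-63,32,-111.8,0,0,-70,32,-111.8,0,0,-77,32,-111.8,0,0,-84,32,-111.8,0,0,-91,32,-111.8,0,0,-98,32,-111.8,0,0,-105,32,-111.8,0,0,-112,32,-111.8,0,0,-119,32,-111.8,0,0,-126,32,-111.8,0,0,-130,32,-111.8,0,0,-130,32]'
python3 - <<'E'
from h import *
np.set_printoptions(precision=2,suppress=True)
print(read_state()['qpos'])
im=cv2.imread('pics/scene9.png'); c=im[180:215,198:238]; cv2.imwrite('pics/s9k.png',cv2.resize(c,None,fx=16,fy=16,interpolation=cv2.INTER_CUBIC))
t=cv2.imread('pics/top0.png'); c=t[195:230,235:310]; cv2.imwrite('pics/t0k.png',cv2.resize(c,None,fx=10,fy=10,interpolation=cv2.INTER_CUBIC))
Z=lambda X:(proj("scene",X)-[198,180]+.5)*16-.5
print("pred well c",Z([538.9,-109,120]),"knob",Z([538.9,-109,112]))
m=cv2.cvtColor(im,cv2.COLOR_BGR2GRAY)[180:215,198:238]
Zt=lambda X:(proj("top",X)-[235,195]+.5)*10-.5
print("top pred knob",Zt([538.9,-109,112]),"pocket floor at z118",Zt([538.5,5,118]),"stop edge",Zt([538.5,20,118]),"shoe -14,-21 at z108",Zt([538.5,-9,108]),Zt([538.5,-16,108]))
im,d=get_image('scene'); cv2.imwrite('pics/scene10.png',im)
c=im[110:220,180:290]; cv2.imwrite('pics/s10.png',cv2.resize(c,None,fx=5.4,fy=5.4,interpolation=cv2.INTER_CUBIC))
E
```

```text
clock: 10.4
eef_pos: [539.5, -107.1, 384.2]
tool_rot: [3.139, -0.001, -2.438]
force: [0.1, 0.0, -0.7]
width: 32.0
[ 0.74  0.68 -0.97  1.8   0.65  1.02  1.79]
pred well c [275.41 272.81] knob [279.23 304.32]
top pred knob [542.35 174.51] pocket floor at z118 [166.07 178.71] stop edge [116.27 179.47] shoe -14,-21 at z108 [212.09 182.75] [235.14 182.4 ]
```

View pics/s9k.png

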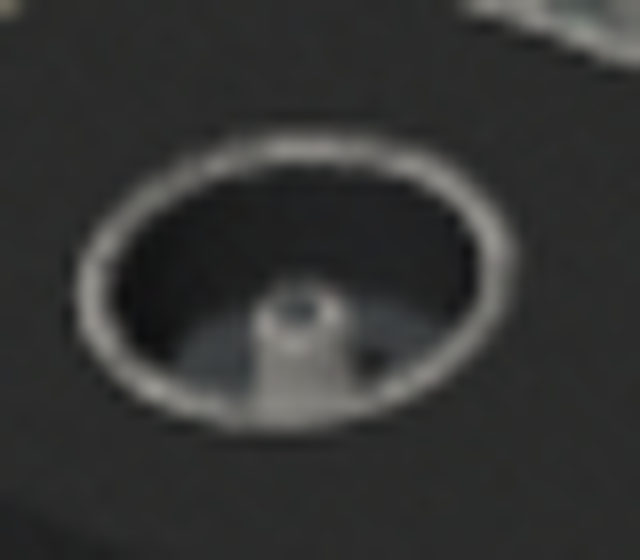

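View pics/t0k.png

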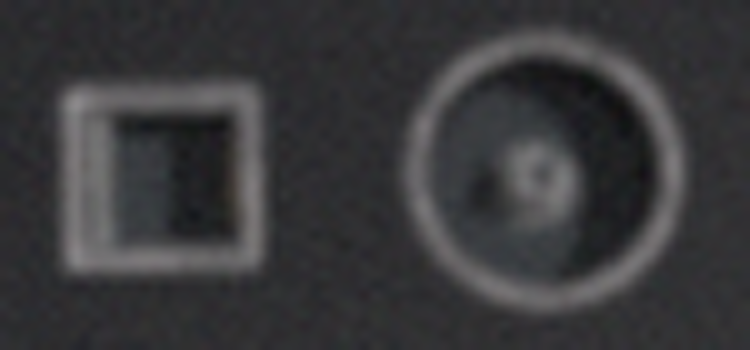

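View pics/s10.png

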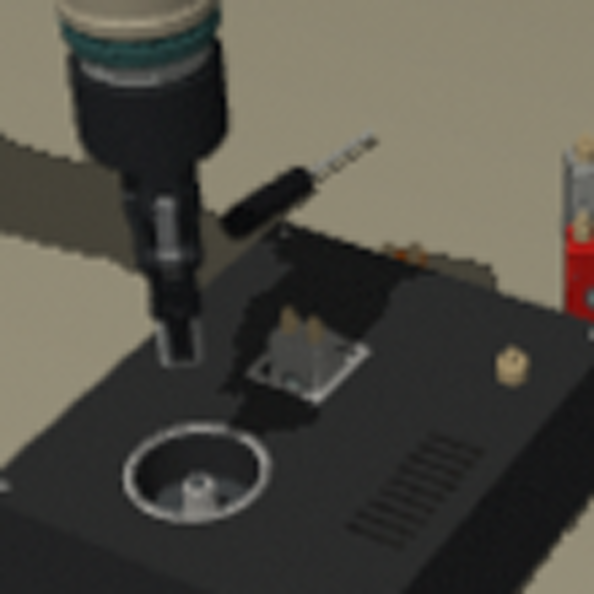

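```bash
python3 -m jog '[-0.6,-0.2,40,0,26,-0.6,-0.2,70,0,26,-0.6,-0.2,75,0,26,-0.6,-0.2,75,0,26,-0.6,-0.2,75,0,26]'
python3 - <<'E'
from h import *
np.set_printoptions(precision=2,suppress=True)
im,d=get_image('scene'); cv2.imwrite('pics/scene11.png',im)
c=im[170:215,198:238]; cv2.imwrite('pics/s11.png',cv2.resize(c,None,fx=14,fy=13,interpolation=cv2.INTER_CUBIC))
s=read_state();p=s['eef_pos'];a=s['tool_rot'][2];print(p,a)
j=np.array([np.sin(a),-np.cos(a),0]);x=np.array([np.cos(a),np.sin(a),0])
Z=lambda X:(proj("scene",X)-[198,170]+.5)*[14,13]-.5
for zz in (168,164):
  for w in (-13,13):
    for q in (-11,11): print(zz,w,q,Z([p[0],p[1],p[2]-zz]+w*j+q*x))
E
```

```text
clock: 10.87
eef_pos: [540.9, -106.2, 311.3]
tool_rot: [-3.142, 0.001, -2.44]
force: [-0.2, 0.3, -0.1]
width: 26.1
[ 541.22 -106.14  311.98] -2.4397877165130906
168 -13 -11 [303.56 299.85]
168 -13 11 [200.32 311.29]
168 13 -11 [293.32 228.85]
168 13 11 [191.87 239.93]
164 -13 -11 [301.98 286.57]
164 -13 11 [198.5 298. ]
164 13 -11 [291.75 215.64]
164 13 11 [190.06 226.71]
```

View pics/s11.png

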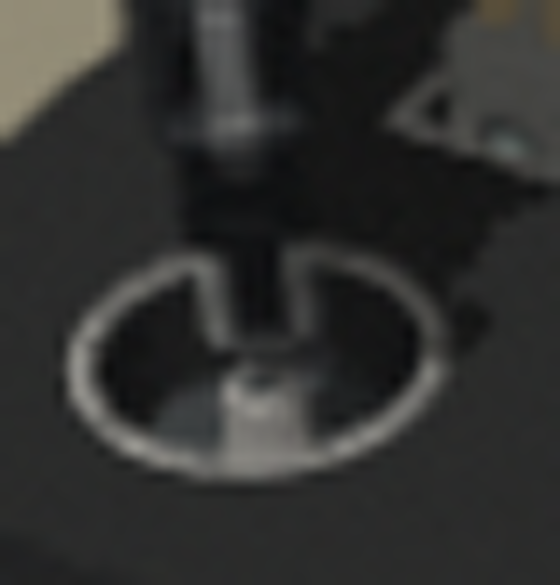

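```bash
python3 -m jog '[0,0,10,0,26,0,0,16,0,26,0,0,22,0,26,0,0,25,0,26,0,0,28,0,26]';  python3 -m jog '[0,0,4,0,26,0,0,8,0,26,0,0,8,0,26]';python3 -m jog '[0,0,4,0,26,0,0,7,0,26,0,0,7,0,26]'
python3 - <<'E'
from h import *
im,d=get_image('scene'); cv2.imwrite('pics/scene12.png',im)
c=im[160:215,188:243]; cv2.imwrite('pics/s12.png',cv2.resize(c,None,fx=10,fy=10,interpolation=cv2.INTER_CUBIC))
E
```

```text
clock: 11.33
eef_pos: [540.4, -106.7, 282.1]
tool_rot: [3.141, -0.0, -2.44]
force: [-0.3, -0.2, 0.2]
width: 25.9
clock: 11.58
eef_pos: [540.2, -106.7, 273.7]
tool_rot: [3.141, -0.001, -2.439]
force: [0.4, 0.7, -0.6]
width: 25.9
clock: 11.83
eef_pos: [540.3, -106.7, 266.9]
tool_rot: [3.141, -0.001, -2.439]
force: [-0.2, -1.0, 0.6]
width: 26.2
```

View pics/s12.png

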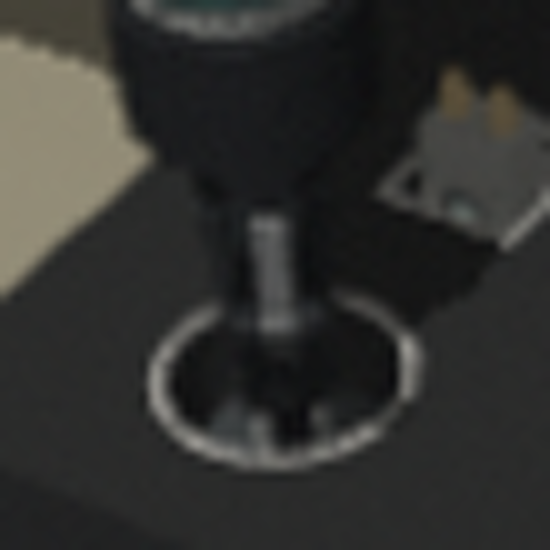

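```bash
python3 -m jog '[0,0,0,0,22,0,0,0,0,20,0,0,0,0,20]'; python3 -m jog '[0,0,0,0,18,0,0,0,0,18]';  python3 -m jog '[0,0,0,0,16.5,0,0,0,0,16.5]'; python3 -c "
from h import *
s=read_state();print(s['torque'],s['force'])"
```

```text
clock: 12.13
eef_pos: [541.0, -107.4, 267.7]
tool_rot: [-3.14, 0.0, -2.44]
force: [2.2, -2.2, -1.4]
width: 20.0
clock: 12.3
eef_pos: [541.4, -107.9, 267.8]
tool_rot: [-3.139, 0.001, -2.441]
force: [3.6, -4.8, -1.6]
width: 18.0
clock: 12.47
eef_pos: [541.7, -108.3, 267.9]
tool_rot: [-3.138, 0.001, -2.441]
force: [5.2, -5.2, -1.6]
width: 16.4
[-1.12537735 -1.02897587  0.04246717] [ 5.19054337 -5.18685848 -1.56248764]
```

```bash
python3 -m jog '[0,-1.2,0,0,16.5,0,-2.4,0,0,16.5,0,-2.4,0,0,16.5]'; python3 -m jog '[0,0,0,0,10,0,0,0,0,10,0,0,0,0,10,0,0,0,0,10]'; python3 -c "
from h import *
s=read_state();print(s['torque'],s['force'],s['tau'][6])"
```

```text
clock: 12.72
eef_pos: [542.3, -108.8, 267.8]
tool_rot: [-3.141, 0.0, -2.44]
force: [1.9, -3.0, 0.8]
width: 16.4
clock: 13.05
eef_pos: [542.4, -108.9, 268.0]
tool_rot: [-3.14, 0.0, -2.44]
force: [1.6, -4.5, 4.7]
width: 13.1
[-1.09267444 -0.49608049 -0.09628827] [ 1.62708499 -4.52153618  4.68663411] 0.010066390677820891
```

```bash
cat > r.py <<'E'
from h import *
np.set_printoptions(precision=3,suppress=True)
s=read_state();print("clk",round(s['clock'],2),"T",s['torque'],"F",s['force'],"tau7",round(s['tau'][6],4),"q7",round(s['qpos'][6],3),"yaw",round(s['tool_rot'][2],4),"xy",s['eef_pos'],"w",round(s['width'],1))
E
python3 r.py
python3 -m jog '[0,0,0,3,10,0,0,0,6,10]' >/dev/null; python3 r.py
python3 -m jog '[0,0,0,3,10,0,0,0,6,10]' >/dev/null; python3 r.py
python3 -m jog '[0,0,0,3,10,0,0,0,6,10]' >/dev/null; python3 r.py
```

```text
clk 13.05 T [-1.093 -0.496 -0.096] F [ 1.627 -4.522  4.687] tau7 0.0101 q7 1.638 yaw -2.4398 xy [ 542.393 -108.917  267.993] w 13.1
clk 13.22 T [-1.051 -0.523  0.154] F [ 1.711 -4.512  4.487] tau7 0.4331 q7 1.549 yaw -2.5464 xy [ 542.415 -108.959  268.   ] w 13.3
clk 13.38 T [-1.134 -0.511  0.114] F [ 2.928 -4.254  3.751] tau7 0.3817 q7 1.462 yaw -2.6513 xy [ 542.424 -108.965  268.009] w 13.2
clk 13.55 T [-1.104 -0.522  0.166] F [ 1.468 -4.73   4.365] tau7 0.3772 q7 1.376 yaw -2.756 xy [ 542.431 -108.995  267.994] w 13.8
```

```bash
cat > r2.py <<'E'
from h import *
s=read_state();print("clk %.2f Tz %.3f F %s tau7 %.4f q7 %.3f yaw %.4f w %.1f"%(s['clock'],s['torque'][2],np.round(s['force'],1),s['tau'][6],s['qpos'][6],s['tool_rot'][2],s['width']))
E
python3 -m jog '[0,-1.2,0,3,10]' >/dev/null; python3 r2.py
python3 -m jog '[0,0,0,3,10]' >/dev/null; python3 r2.py
python3 -m jog '[0,0,0,3,10]' >/dev/null; python3 r2.py
python3 -m jog '[0,0,0,3,10]' >/dev/null; python3 r2.py
```

```text
clk 13.63 Tz 0.153 F [-0.1 -1.1  6.3] tau7 0.3209 q7 1.336 yaw -2.8080 w 13.2
clk 13.72 Tz 0.179 F [ 1.7 -3.9  5. ] tau7 0.3951 q7 1.294 yaw -2.8603 w 13.2
clk 13.80 Tz 0.126 F [ 1.3 -3.2  5.2] tau7 0.3744 q7 1.251 yaw -2.9125 w 13.1
clk 13.88 Tz 0.134 F [ 0.9 -3.9  4.2] tau7 0.3697 q7 1.209 yaw -2.9649 w 13.3
```

```bash
for i in 1 2 3; do :; done
python3 -m jog '[0,0,0,3,10]' >/dev/null; python3 r2.py
python3 -m jog '[0,0,0,3,10]' >/dev/null; python3 r2.py
python3 -m jog '[0,0,0,3,10]' >/dev/null; python3 r2.py
python3 -m jog '[0,0,0,3,10]' >/dev/null; python3 r2.py
```

```text
clk 13.97 Tz 0.192 F [ 1.1 -2.6  5.8] tau7 0.3673 q7 1.167 yaw -3.0172 w 13.5
clk 14.05 Tz 0.171 F [ 0.3 -3.7  5.5] tau7 0.3651 q7 1.125 yaw -3.0697 w 13.3
clk 14.13 Tz 0.160 F [ 1.6 -3.2  5.1] tau7 0.3629 q7 1.084 yaw -3.1221 w 13.4
clk 14.22 Tz 0.119 F [ 0.7 -3.5  5.4] tau7 0.3607 q7 1.042 yaw 3.1087 w 13.3
```

```bash
python3 -m jog '[0,0,0,3,10]' >/dev/null; python3 r2.py
python3 -m jog '[0,0,0,3,10]' >/dev/null; python3 r2.py
python3 -m jog '[0,0,0,3,10]' >/dev/null; python3 r2.py
python3 -m jog '[0,0,0,3,10]' >/dev/null; python3 r2.py
```

```text
clk 14.30 Tz 0.226 F [ 1.5 -4.5  5.3] tau7 0.3585 q7 1.001 yaw 3.0564 w 13.6
clk 14.38 Tz 0.142 F [ 0.7 -3.2  5.2] tau7 0.3563 q7 0.960 yaw 3.0040 w 13.3
clk 14.47 Tz 0.126 F [ 1.2 -4.7  5.1] tau7 0.3540 q7 0.919 yaw 2.9516 w 13.6
clk 14.55 Tz 0.170 F [ 1.5 -4.5  5. ] tau7 0.3518 q7 0.878 yaw 2.8992 w 13.4
```

```bash
python3 -m jog '[0,0,0,3,10]' >/dev/null; python3 r2.py
python3 -m jog '[0,0,0,3,10]' >/dev/null; python3 r2.py
python3 -m jog '[0,0,0,3,10]' >/dev/null; python3 r2.py
python3 -m jog '[0,0,0,3,10]' >/dev/null; python3 r2.py
```

```text
clk 14.63 Tz 0.163 F [ 1.6 -3.9  5.1] tau7 0.3498 q7 0.837 yaw 2.8468 w 13.3
clk 14.72 Tz 0.142 F [ 0.6 -2.9  5.4] tau7 0.3479 q7 0.797 yaw 2.7944 w 13.6
clk 14.80 Tz 0.123 F [ 1.2 -3.6  4.9] tau7 0.3451 q7 0.757 yaw 2.7420 w 13.6
clk 14.88 Tz 0.112 F [ 1.  -4.3  5.6] tau7 0.3436 q7 0.716 yaw 2.6895 w 13.3
```

```bash
python3 -m jog '[0,0,0,3,10]' >/dev/null; python3 r2.py
python3 -m jog '[0,0,0,3,10]' >/dev/null; python3 r2.py
python3 -m jog '[0,0,0,3,10]' >/dev/null; python3 r2.py
```

```text
clk 14.97 Tz 0.118 F [ 0.9 -3.3  5.9] tau7 0.3412 q7 0.676 yaw 2.6372 w 13.7
clk 15.05 Tz 0.117 F [ 1.1 -3.8  4.3] tau7 0.3393 q7 0.637 yaw 2.5848 w 13.3
clk 15.13 Tz 0.153 F [ 1.7 -4.2  5. ] tau7 0.3374 q7 0.597 yaw 2.5324 w 13.5
```

```bash
python3 -m jog '[0,0,0,3,10]' >/dev/null; python3 r2.py
python3 -m jog '[0,0,0,3,10]' >/dev/null; python3 r2.py
python3 -m jog '[0,0,0,3,10]' >/dev/null; python3 r2.py
python3 -m jog '[0,0,0,3,10]' >/dev/null; python3 r2.py
```

```text
clk 15.22 Tz 0.171 F [ 0.1 -3.7  5.1] tau7 0.3353 q7 0.558 yaw 2.4801 w 13.3
clk 15.30 Tz 0.127 F [ 0.9 -3.1  5.7] tau7 0.3292 q7 0.518 yaw 2.4277 w 13.3
clk 15.38 Tz 0.195 F [ 0.2 -4.1  5.6] tau7 0.3242 q7 0.479 yaw 2.3753 w 13.6
clk 15.47 Tz 0.162 F [ 1.1 -3.8  5.8] tau7 0.3201 q7 0.440 yaw 2.3230 w 13.6
```

```bash
python3 -m jog '[0,0,0,3,10]' >/dev/null; python3 r2.py
python3 -m jog '[0,0,0,3,10]' >/dev/null; python3 r2.py
python3 -m jog '[0,0,0,3,10]' >/dev/null; python3 r2.py
```

```text
clk 15.55 Tz 0.206 F [-0.2 -4.4  6.2] tau7 0.3180 q7 0.402 yaw 2.2706 w 13.6
clk 15.63 Tz 0.139 F [ 1.8 -4.2  5.6] tau7 0.3162 q7 0.363 yaw 2.2182 w 13.3
clk 15.72 Tz 0.190 F [ 0.7 -3.7  4.8] tau7 0.3145 q7 0.324 yaw 2.1657 w 13.5
```

Run:
```python
from h import *
im,d=get_image('scene'); cv2.imwrite('pics/scene13.png',im)
a=cv2.imread('pics/scene9.png'); b=im
f=lambda c:cv2.resize(c[160:190,222:252],None,fx=13,fy=13,interpolation=cv2.INTER_CUBIC)
g=cv2.convertScaleAbs(f(b),alpha=1.8,beta=0)
cv2.imwrite('pics/s13.png',np.hstack([f(a),g]))
```

```text
(no output)
```

View pics/s13.png

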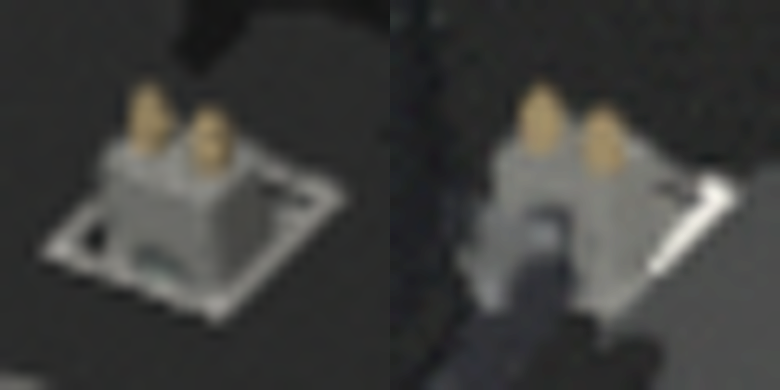

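```bash
python3 -m jog '[0,0,0,3,10]' >/dev/null; python3 r2.py
python3 -m jog '[0,0,0,3,10]' >/dev/null; python3 r2.py
python3 -m jog '[0,0,0,3,10]' >/dev/null; python3 r2.py
python3 -m jog '[0,0,0,3,10]' >/dev/null; python3 r2.py
```

```text
clk 15.85 Tz 0.179 F [ 0.6 -4.3  5.7] tau7 0.5483 q7 0.287 yaw 2.1150 w 13.7
clk 15.93 Tz 0.143 F [ 0.8 -3.3  5.8] tau7 0.3450 q7 0.248 yaw 2.0612 w 13.6
clk 16.02 Tz 0.210 F [ 0.3 -3.9  5.6] tau7 0.3115 q7 0.210 yaw 2.0086 w 13.4
clk 16.10 Tz 0.156 F [ 0.9 -3.8  5.9] tau7 0.3077 q7 0.172 yaw 1.9562 w 13.9
```

```bash
python3 -m jog '[0,0,0,3,10]' >/dev/null; python3 r2.py
python3 -m jog '[0,0,0,3,10]' >/dev/null; python3 r2.py
python3 -m jog '[0,0,0,3,10]' >/dev/null; python3 r2.py
```

```text
clk 16.18 Tz 0.163 F [ 0.3 -3.8  7.6] tau7 0.3060 q7 0.134 yaw 1.9038 w 13.0
clk 16.27 Tz 0.141 F [ 0.1 -2.9  5.9] tau7 0.3045 q7 0.096 yaw 1.8514 w 13.8
clk 16.35 Tz 0.192 F [-0.2 -4.   5.8] tau7 0.3030 q7 0.059 yaw 1.7992 w 13.5
```

```bash
python3 -m jog '[0,0,0,3,10]' >/dev/null; python3 r2.py
python3 -m jog '[0,0,0,3,10]' >/dev/null; python3 r2.py
python3 -m jog '[0,0,0,3,10]' >/dev/null; python3 r2.py
python3 -m jog '[0,0,0,3,10]' >/dev/null; python3 r2.py
```

```text
clk 16.43 Tz 0.179 F [-0.3 -4.3  7. ] tau7 0.3016 q7 0.022 yaw 1.7467 w 13.4
clk 16.52 Tz 0.133 F [ 1.  -4.4  6.7] tau7 0.3002 q7 -0.016 yaw 1.6943 w 13.5
clk 16.60 Tz 0.116 F [-0.7 -4.5  6.3] tau7 0.2988 q7 -0.053 yaw 1.6419 w 13.6
clk 16.68 Tz 0.131 F [-0.6 -3.9  5.5] tau7 0.2975 q7 -0.090 yaw 1.5896 w 13.4
```

```bash
python3 -m jog '[0,0,0,3,10]' >/dev/null; python3 r2.py
python3 -m jog '[0,0,0,3,10]' >/dev/null; python3 r2.py
python3 -m jog '[0,0,0,3,10]' >/dev/null; python3 r2.py
```

```text
clk 16.77 Tz 0.174 F [-0.1 -2.7  7.4] tau7 0.2963 q7 -0.127 yaw 1.5372 w 13.6
clk 16.85 Tz 0.162 F [ 0.  -4.1  7.7] tau7 0.2951 q7 -0.164 yaw 1.4848 w 13.6
clk 16.93 Tz 0.165 F [-0.5 -4.2  5.9] tau7 0.2940 q7 -0.201 yaw 1.4325 w 13.5
```

```bash
python3 -m jog '[0,0,0,3,10]' >/dev/null; python3 r2.py
python3 -m jog '[0,0,0,3,10]' >/dev/null; python3 r2.py
python3 -m jog '[0,0,0,3,10]' >/dev/null; python3 r2.py
python3 -m jog '[0,0,0,3,10]' >/dev/null; python3 r2.py
```

```text
clk 17.02 Tz 0.170 F [-0.2 -4.3  7.3] tau7 0.2893 q7 -0.237 yaw 1.3800 w 13.4
clk 17.10 Tz 0.188 F [ 0.  -4.   7.4] tau7 0.2735 q7 -0.274 yaw 1.3277 w 13.0
clk 17.18 Tz 0.201 F [-1.6 -4.   7.3] tau7 0.2588 q7 -0.310 yaw 1.2754 w 13.5
clk 17.27 Tz 0.200 F [-0.8 -4.   7.2] tau7 0.2443 q7 -0.347 yaw 1.2231 w 13.8
```

```bash
python3 -m jog '[0,0,0,3,10]' >/dev/null; python3 r2.py
python3 -m jog '[0,0,0,3,10]' >/dev/null; python3 r2.py
python3 -m jog '[0,0,0,3,10]' >/dev/null; python3 r2.py
```

```text
clk 17.35 Tz 0.228 F [-1.2 -3.5  6.9] tau7 0.2298 q7 -0.383 yaw 1.1708 w 13.5
clk 17.43 Tz 0.273 F [-1.6 -4.5  6.8] tau7 0.2154 q7 -0.419 yaw 1.1184 w 13.5
clk 17.52 Tz 0.250 F [-1.5 -4.4  7. ] tau7 0.2011 q7 -0.455 yaw 1.0661 w 13.4
```

```bash
python3 -m jog '[0,0,0,0,10,0,0,0,0,10]' >/dev/null; python3 r2.py
python3 -m jog '[0,0,0,0,10]' >/dev/null; python3 r2.py
python3 -m jog '[0,0,0,0,10]' >/dev/null; python3 r2.py
python3 -m jog '[0,0,0,0,10]' >/dev/null; python3 r2.py
```

```text
clk 17.68 Tz 0.127 F [-0.6 -4.1  7.1] tau7 -0.1384 q7 -0.454 yaw 1.0681 w 13.7
clk 17.77 Tz 0.110 F [-1.7 -3.9  7.2] tau7 -0.1041 q7 -0.454 yaw 1.0681 w 13.6
clk 17.85 Tz 0.154 F [-1.3 -3.8  7.4] tau7 -0.1044 q7 -0.454 yaw 1.0682 w 13.6
clk 17.93 Tz 0.110 F [-0.7 -4.2  7.8] tau7 -0.1056 q7 -0.454 yaw 1.0681 w 12.9
```

```bash
python3 -m jog '[0,0,0,-1.75,10]' >/dev/null; python3 r2.py
python3 -m jog '[0,0,0,-1.75,10]' >/dev/null; python3 r2.py
python3 -m jog '[0,0,0,0,10,0,0,0,0,10,0,0,0,0,10]' >/dev/null; python3 r2.py
python3 -m jog '[0,0,0,0,10]' >/dev/null; python3 r2.py
python3 -m jog '[0,0,0,0,10]' >/dev/null; python3 r2.py
python3 -m jog '[0,0,0,0,10]' >/dev/null; python3 r2.py
```

```text
clk 18.02 Tz -0.019 F [-1.  -3.5  7.2] tau7 -0.3812 q7 -0.433 yaw 1.0984 w 13.4
clk 18.10 Tz -0.063 F [-1.1 -4.   7. ] tau7 -0.2181 q7 -0.411 yaw 1.1299 w 13.8
clk 18.35 Tz 0.115 F [-1.4 -3.5  7.7] tau7 -0.0532 q7 -0.412 yaw 1.1290 w 13.1
clk 18.43 Tz 0.027 F [-0.3 -4.4  7.8] tau7 -0.0534 q7 -0.412 yaw 1.1290 w 13.4
clk 18.52 Tz 0.044 F [-0.8 -3.5  6.7] tau7 -0.0528 q7 -0.412 yaw 1.1290 w 13.6
clk 18.60 Tz 0.073 F [-1.8 -2.9  7.4] tau7 -0.0526 q7 -0.412 yaw 1.1290 w 13.6
```

```bash
python3 -m jog '[0,0,0,0,16,0,0,0,0,20,0,0,0,0,26,0,0,0,0,26]'; python3 r2.py
python3 -m jog '[0,0,-5,0,26,0,0,-15,0,26,0,0,-30,0,26,0,0,-60,0,26,0,0,-100,0,26,0,0,-130,0,26,0,0,-130,0,26]'; python3 r2.py
```

```text
clock: 18.93
eef_pos: [542.1, -108.6, 267.0]
tool_rot: [-3.14, -0.001, 1.131]
force: [0.6, 0.2, -0.5]
width: 26.3
clk 18.93 Tz -0.003 F [ 0.6  0.2 -0.5] tau7 -0.0002 q7 -0.412 yaw 1.1305 w 26.3
clock: 19.52
eef_pos: [544.4, -109.5, 404.6]
tool_rot: [3.13, -0.004, 1.13]
force: [0.9, 0.2, -0.4]
width: 26.1
clk 19.52 Tz 0.026 F [ 0.9  0.2 -0.4] tau7 0.0727 q7 -0.377 yaw 1.1297 w 26.1
```

```bash
python3 -m jog '[-180,-100,0,0,26,-180,-100,0,0,26,-180,-100,0,0,26,-180,-100,0,0,26,-180,-100,0,0,26,-180,-100,0,0,26,-180,-100,0,0,26,-180,-100,0,0,26,-180,-100,0,0,26]'
python3 - <<'E'
from h import *
print(read_state()['qd'].round(3))
im,d=get_image('scene'); cv2.imwrite('pics/scene14.png',im)
t,_=get_image('top'); cv2.imwrite('pics/top14.png',t)
a=cv2.imread('pics/scene9.png')
f=lambda c:cv2.resize(c[160:190,222:252],None,fx=13,fy=13,interpolation=cv2.INTER_CUBIC)
cv2.imwrite('pics/s14.png',np.hstack([f(a),f(im)]))
cv2.imwrite('pics/t14.png',cv2.resize(t[195:230,235:310],None,fx=10,fy=10,interpolation=cv2.INTER_CUBIC))
E
```

```text
clock: 20.27
eef_pos: [376.3, -228.9, 397.8]
tool_rot: [3.14, -0.001, 1.132]
force: [0.3, -0.2, -0.8]
width: 26.0
[-0.011  0.006  0.001 -0.002  0.002 -0.002  0.003]
```

View pics/s14.png

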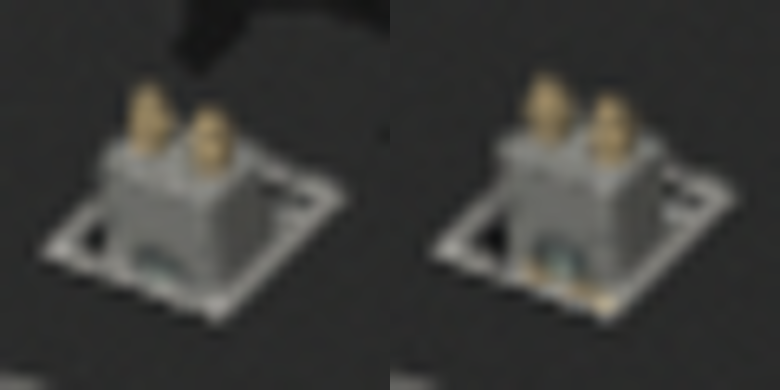

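View pics/t14.png

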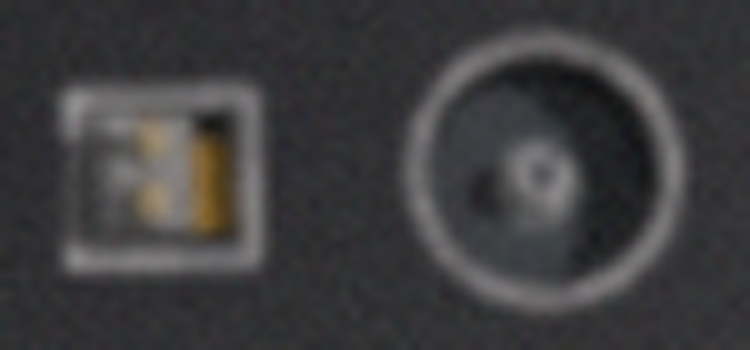

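View pics/scene14.png

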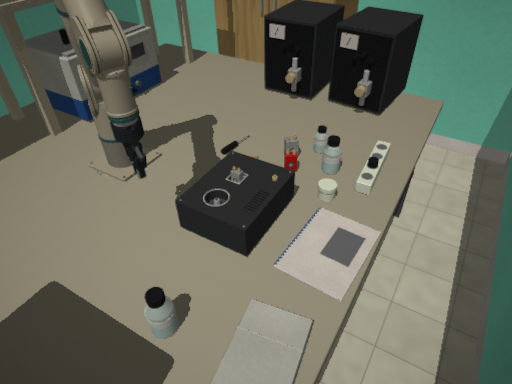

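```bash
python3 -m jog '[0,0,0,0,26,0,0,0,0,26,0,0,0,0,26]'; python3 -c "
from cell import *
print(finish_job())"
```

```text
clock: 20.62
eef_pos: [375.6, -229.3, 397.4]
tool_rot: [-3.141, -0.0, 1.131]
force: [-0.7, 0.6, 0.2]
width: 25.8
the job is handed in; nothing more can be done
None
```

The steel flow cell is standing upright in the pocket, let go, and clamped against its stop. I handed the job in at 20.6 s; no verdict is reported.

- **Placing:** I picked up the smaller grey cell and lowered it until the wrist force showed it resting on the pocket floor. Then I opened the fingers and moved clear.
- **Tightening:** I turned the knob clockwise in one grasp. The cell came up against the stop after about 140°. I went about 19° past that and backed off 3.5° to sit nearer the middle of the allowed range.
- **Clamp torque:** My estimates of the final clamp torque above free-running all lie inside the 0.04–0.12 N m band:

  | Source | Torque (N m) |
  |---|---|
  | Last joint, moving, less the back-off | about 0.07 |
  | Last joint, held | 0.053 |
  | Angle turned past contact × 0.3 N m/rad | about 0.08 |
  | Wrist sensor, held | 0.03–0.12, noisy |

  That is roughly 10 to 17 N on the stop. I had no direct reading of the stop force.
- **Last checks:** The pictures show the cell upright against the stop with the brass shoe pressed on it. All bottles and the jar are standing, and the arm is clear of everything.
- **What disagreed:** The two cameras differed by about 3 to 5 mm, so I lined things up from the gripper as seen in the scene camera. My first grasp on the knob was about 2 mm off-centre, which pushed it sideways with about 7 N. I corrected that from the force reading before turning.

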